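# Cock the roller arm of the record washer

### The job

On the record-washing deck, clear the rubber roller off the record so that the record can be changed: take the sprung roller arm (not the brush arm) by its upright handle, draw it back until it hooks on its hair-trigger catch, and let it go gently so that it stays cocked. Never let the arm snap back, and leave the record lying where it is.

Things in the scene. Friction and masses are not known exactly. Their poses are not given: they have to be found in the camera images.
- roller_arm (a joint): Turn of the sprung roller arm about its pivot, rad, anticlockwise from above: 0 at rest, roller over the record. Its nose meets the catch's ramp at about 0.75 and snaps behind the tooth at about 0.86, where the hooked arm stands; hard stop at 0.96. The spring pulls it back with 2.4 N at the handle at 0, 5 N when hooked; pushing the catch aside adds under 1 N.
- roller_grip (a point): Point on the roller arm's handle, 106 mm above the table: an upright round steel post 16 mm thick, top 24 mm above this point, bar 53 mm below. Take it here from above; it may turn in the grip. The rigid brush arm has a like post but a flat wooden brush; the roller arm's bar carries, counted from its pivot, a black roller 24 mm thick (75-148 mm), this handle (165 mm), a nose (190 mm).
- roller_pivot (a point): On the roller arm's upright pivot axis, 53 mm above the table; the handle goes round it on a level circle of radius 165 mm. Axes are the deck's: x away from the robot, y left, z up. At rest the arm points 155 degrees anticlockwise from x (to the robot, a little left), hooked 204 (to the robot, right). Deck: fixed wooden plinth 280 mm deep, 410 wide, 30 high.
- catch (a joint): Hair-trigger catch, rad: 0 closed (weak spring), up to 0.4 swung outwards, open. A level steel lever at the deck's front right; the drawn nose rides up its ramp, pushes it aside and it snaps shut with its tooth behind the nose. Its top is 62 mm above the table; an upright trigger tab on its tail, farther right, reaches 72 mm. Once hooked, little more than 1 N on the tab lets the arm fly.
- record: Grey vinyl record, 175 mm across, 3 mm thick, lying loose and level on the deck's platter, with a white ceramic spindle cap on its middle (36 mm across, top 65 mm above the table). Origin: centre of its underside, 36 mm above the table.

How it is judged (in metres and radians):
At the end, for the whole second after the job is handed in: The roller arm is held by its catch: it stands still at 0.81 to 0.90 rad with the catch closed (below 0.06 rad), let go by the robot, and the record lies within 15 mm of where it was (value of joint roller_arm between 0.81 and 0.9 rad and value of joint catch below 0.06 rad and velocity of joint roller_arm between -0.1 and 0.1 rad/s and distance of record from where it was at the start of the episode below 0.015 m); the robot touches nothing.
It fails at once if the roller arm snaps back (faster than 3 rad/s on its way back) (velocity of joint roller_arm below -3 rad/s and value of joint roller_arm between 0.1 and 0.75 rad).
It fails at once if the record is shoved more than 15 mm (distance of record from where it was at the start of the episode above 0.015 m).
It also fails if it takes over 29 s, if anything falls off the work surface, if the arm or the gripper's body presses on something with over 40 N, if the wrist force passes 120 N, or if a joint passes its speed limit or range.

### The arm

A 6-joint arm with a two-finger parallel gripper is mounted at the origin on the work surface. World frame = base frame: x ahead of the robot, y to its left, z up, the work surface at z = 0. Lengths are in m, angles in degrees, forces in N, time in s.
With the tool pointing down it reaches from about 0.275 to 0.825 m from the base axis. Payload 4.9 kg.
Tool frame: the origin (TCP) lies midway between the tips of the shut fingers; the grasp point (between the pads) lies 19 mm behind it (arm.pinch_z is the z of the grasp point in the tool frame, in m); z points along the fingers, y is the direction in which the jaws open and shut (so a half turn about z gives the same grasp; the last joint's range is limited). The gripper opens to 85 mm and grips with 20 to 120 N. Pads are 22 mm wide; open, the fingers measure 114 mm over their backs; the gripper's body (76 mm by 85 mm) begins 54 mm behind the grasp point. The pads swing forward as they close: fully open they stand 13 mm farther back than shut.
Start: joints at [-73.407, 18.69, -11.035, 60.275, 0, 82.311], TCP at [0.226, -0.501, 0.231] pointing down, gripper open.
Joint ranges: [-152.03, 152.03], [-55.5, 102.48], [-74.3, 77.21], [-110.64, 120.58], [-84.22, 78.4], [-180, 180]. Speed limits (degrees/s): [147.25, 147.25, 180, 180, 180, 180].

### API

Orientations are given as a 3x3 rotation matrix whose columns are the frame's x, y, z axes.
In Python, from cell import arm gives the robot as it stands.
- The arm moves only by the tool carry_out, never from a script. Its argument "steps" is a list of rows, each a list of 5 numbers: the shift along the tool's x, y, z in m, then the turn about the tool's z in rad, then the closure, from 0 (fully open) to 1 (shut). A call has exactly 10 rows; each row is the pose to reach, as a shift and turn from the pose measured when the call began, along the tool's axes at that moment; what a row does not reach only later rows make up. A row lasts 1/12 s, in which the tool goes at most 41.7 mm and 7.16 degrees, less where a joint would pass 70% of its speed; a pose out of reach is approached as far as the arm can. A call with a gripper value outside its range is refused whole. The fingers move at their own pace and stop on an object; "grip_force" is the grip in N (left out, the last holds). Time passes only in rows, so rows that repeat a pose let the fingers close, or fill a call up. It gives the time, the measured TCP pose, the force and the opening at its end, in the units of the state.
- arm.get_state(): the state, without advancing time (a new reading comes with each control period).
- arm.camera(name): name is "scene" or "top"; returns (picture, depth): 480x640x3 uint8, blue, green, red; 480x640 float32, m along the optical axis (not along the pixel's ray), 0 where there is no reading.
- arm.calibration(name): a dict with "fov_y" (degrees; the focal length in pixels is half the picture's height over the tangent of half this angle, whatever the lens; pixels are square), "cx", "cy" (the principal point, pixels), "R" (3x3) and "t" (3): a world point X has camera coordinates R X + t. Camera axes: x right, y down, z forward; pixel columns grow to the right and rows downward; lengths in m; the calibration is good to about 2 mm. A picture is of the moment at which its call begins. calibration takes no time and is no camera call.
- arm.job_done(): hands the job in, once; it reports no verdict.
Trained networks look in the newest picture that a camera, given by its name, has taken for a name from the list of things; names that differ only in an ending like _2 or _b are one class to them, and where a whole thing is asked for, a point or a joint stands for the part that bears it (a point fixed in the world has none). Each returns a list of dicts, best first, with "score" (0 to 1); they miss things now and then, are a little off and sometimes report something else, mostly with a low value. They report only what shows in the picture. A call takes as long as a camera call.
- arm.trace(query, camera): "mask" (480x640 bool, what is visible of it) and "uv" ([column, row] in pixels, amid what is visible of it).
The state is a dict: "time": time; "qpos": joint angles; "joint_vel": joint speeds; "joint_torque": joint torques, N m; "tool_pos": TCP position; "tool_rot": TCP orientation; "contact_force": force on the tool from outside, world axes, zero at the start; "ft_torque": the same for the moment, N m; "gripper_width": finger opening in m.
Only numpy, scipy, OpenCV 4.12 (cv2) and the standard library are available. Lean on these libraries where they do the work, as an engineer would, in place of code of your own. Each camera call takes 0.05 s, during which the arm holds its last target. There are 200 camera calls.

## Working session

There is one attempt and no reset: what is moved stays moved. The work goes in short steps, Python scripts to look and compute and a tool call to move; the robot and the scene stay as the last step left them, time stands still between calls to the robot, and variables do not carry over. Pictures are saved under pics/ and viewed, about 8 in all and at most 12, crops included, and the job is handed in when it is done.

Besides the shell and the picture viewer there is one more tool, called as name(argument=value, ...), one argument or row to a line, values as JSON. carry_out: Moves the arm, as the interface text tells. Its arguments: {"type":"object","properties":{"steps":{"type":"array"},"grip_force":{"type":"number"}},"required":["steps"]}

```bash
ls; mkdir -p pics
cat > h.py <<'E'
from cell import arm
import numpy as np, cv2
def cal(n):
    c=arm.calibration(n); f=240/np.tan(np.radians(c["fov_y"]/2))
    return f,c["cx"],c["cy"],np.array(c["R"]),np.array(c["t"])
def world(n,u,v,d):
    f,cx,cy,R,t=cal(n)
    u,v,d=map(np.asarray,(u,v,d))
    P=np.stack([(u-cx)*d/f,(v-cy)*d/f,d],-1)
    return (P-t)@R
def plane(n,u,v,z):
    f,cx,cy,R,t=cal(n)
    r=R.T@np.array([(u-cx)/f,(v-cy)/f,1]); o=-R.T@t
    return o+r*(z-o[2])/r[2]
def proj(n,X):
    f,cx,cy,R,t=cal(n); c=R@np.asarray(X)+t
    return np.array([cx+f*c[0]/c[2],cy+f*c[1]/c[2]])
E
python3 - <<'E'
from h import *
np.set_printoptions(precision=4,suppress=True)
s=arm.get_state(); print(s["time"],s["tool_pos"],s["tool_rot"],s["gripper_width"],arm.pinch_z)
for n in("scene","top"):
    c=arm.calibration(n); print(n,c)
    p,d=arm.camera(n); cv2.imwrite(f"pics/{n}0.png",p); np.save(f"pics/{n}0.npy",d)
    for q in("roller_grip","roller_arm","record","catch","roller_pivot"):
        for r in arm.trace(q,n)[:3]:
            m=r["mask"]&(d>0); v,u=np.nonzero(m); 
            W=world(n,u,v,d[v,u]); print(n,q,round(r["score"],2),np.round(r["uv"],1),m.sum(),np.median(W,0),W.min(0),W.max(0))
E
```

```text
pics
0.0 [ 0.226  -0.5008  0.2305] [[ 0.9116  0.4112 -0.0005]
 [ 0.4112 -0.9116  0.0017]
 [ 0.0002 -0.0018 -1.    ]] 0.08523912761368092 -0.0187
scene {'fov_y': 51.86098115979949, 'cx': 322.8346220040505, 'cy': 245.97538452900588, 'R': array([[-0.6847,  0.7284,  0.0234],
       [ 0.389 ,  0.3925, -0.8335],
       [-0.6163, -0.5616, -0.5521]]), 't': array([ 0.4492, -0.1592,  1.1778])}
scene roller_grip 0.75 [393.6 270.8] 1752 [0.5697 0.0616 0.0617] [ 0.3069 -0.0358 -0.0021] [0.6852 0.0886 0.1307]
scene roller_arm 0.91 [387.3 273.3] 1953 [0.5724 0.0582 0.0603] [ 0.3064 -0.0414 -0.0021] [0.6852 0.0886 0.1307]
scene record 0.72 [427.7 303.5] 6375 [0.5781 0.1322 0.0389] [0.4645 0.0379 0.0296] [0.652  0.2055 0.0667]
scene record 0.52 [390.7 269.9] 1733 [0.5726 0.0614 0.0616] [ 0.3425 -0.0102 -0.0006] [0.6852 0.0886 0.1307]
scene catch 0.7 [341.7 222.4] 671 [ 0.5058 -0.0994  0.0561] [ 0.4657 -0.2207 -0.0012] [ 0.5532 -0.0453  0.0723]
scene catch 0.26 [363.1 291. ] 26256 [0.6309 0.062  0.0309] [ 0.3466 -0.2207 -0.0019] [0.7232 0.2524 0.1308]
scene roller_pivot 0.78 [362.6 290.9] 26183 [0.631  0.0616 0.0309] [ 0.3069 -0.2086 -0.0019] [0.7232 0.2524 0.1308]
top {'fov_y': 43.86476504640876, 'cx': 317.31344096149564, 'cy': 234.5926427636029, 'R': array([[-0.0012, -1.    , -0.0056],
       [-0.9786,  0.0023, -0.2055],
       [ 0.2055,  0.0053, -0.9786]]), 't': array([0.0031, 0.6426, 0.6568])}
top roller_grip 0.89 [275.4 289.7] 2520 [0.5748 0.0538 0.0627] [0.4915 0.0047 0.0286] [0.6839 0.0964 0.1335]
top roller_arm 0.92 [273.2 290.6] 2565 [0.576  0.0528 0.0626] [0.4915 0.0047 0.0268] [0.6943 0.0964 0.1335]
top record 0.94 [213.1 301.6] 14141 [0.5625 0.1265 0.0394] [0.4773 0.0333 0.0339] [0.6529 0.2077 0.1301]
top catch 0.78 [414.3 345.7] 976 [ 0.5142 -0.111   0.0614] [ 0.4708 -0.1636  0.0274] [ 0.5542 -0.0452  0.0741]
top roller_pivot 0.69 [317.6 307.8] 59774 [0.5582 0.0038 0.0312] [ 0.4133 -0.1798 -0.0036] [0.7312 0.271  0.1335]
```

View pics/top0.png

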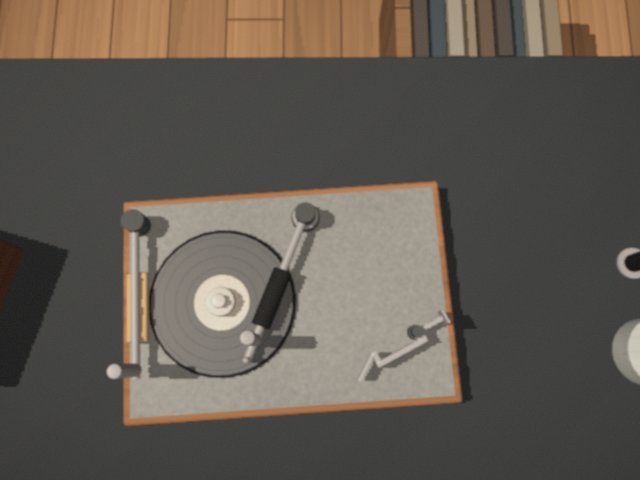

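View pics/scene0.png

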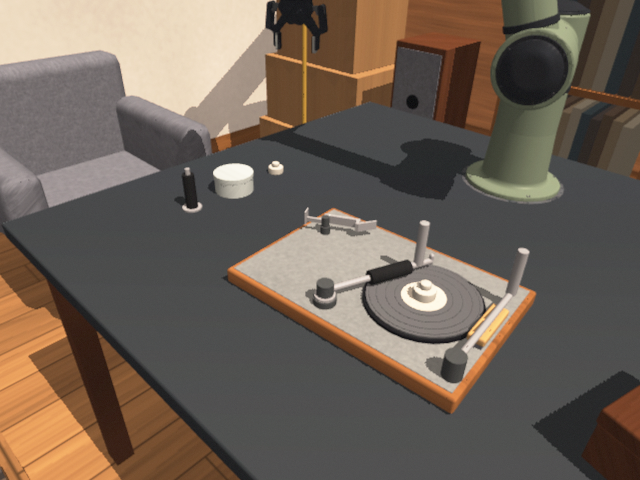

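Run:
```python
from h import *
np.set_printoptions(precision=4,suppress=True)
from scipy.ndimage import label
for n in("top","scene"):
    d=np.load(f"pics/{n}0.npy"); v,u=np.nonzero(d>0); W=world(n,u,v,d[v,u])
    box=(W[:,0]>.4)&(W[:,0]<.75)&(W[:,1]>-.25)&(W[:,1]<.3)
    for lo,hi in((.085,.14),(.122,.14),(.028,.0315)):
        k=box&(W[:,2]>lo)&(W[:,2]<hi)
        m=np.zeros(d.shape,bool); m[v[k],u[k]]=1
        L,nn=label(m)
        for i in range(1,nn+1):
            j=k&(L[v,u]==i)
            if j.sum()>15:
                P=W[j]; print(n,(lo,hi),j.sum(),P.mean(0),P.min(0),P.max(0),u[j].mean(),v[j].mean())
                if lo<.05 and j.sum()>2000: print(cv2.minAreaRect(P[:,:2].astype(np.float32)*1000))
```

```text
top (0.085, 0.14) 228 [0.5172 0.0751 0.1238] [0.5099 0.0689 0.0854] [0.5253 0.0846 0.1335] 249.18859649122808 337.78508771929825
top (0.085, 0.14) 358 [0.483  0.2138 0.1182] [0.4748 0.2086 0.0857] [0.4908 0.2246 0.1332] 120.20391061452514 370.3994413407821
top (0.122, 0.14) 177 [0.5175 0.0763 0.1295] [0.5105 0.0689 0.1234] [0.5253 0.0846 0.1335] 247.49717514124293 337.3050847457627
top (0.122, 0.14) 200 [0.4828 0.2158 0.1294] [0.4753 0.2089 0.1221] [0.4898 0.2246 0.1332] 114.985 370.765
top (0.028, 0.0315) 26860 [ 0.5578 -0.0237  0.0302] [ 0.4175 -0.1714  0.028 ] [0.7218 0.2525 0.0315] 337.90718540580787 309.1319061801936
((569.6150512695312, 40.341094970703125), (279.0858459472656, 408.2832946777344), 3.8408830165863037)
top (0.028, 0.0315) 33 [0.6969 0.0358 0.0306] [0.6936 0.0283 0.0293] [0.7013 0.0439 0.0314] 291.2121212121212 199.33333333333334
top (0.028, 0.0315) 20 [0.6926 0.0601 0.0305] [0.6893 0.0555 0.0283] [0.695  0.0658 0.0315] 272.4 202.6
top (0.028, 0.0315) 18 [0.6914 0.0059 0.0305] [0.688  0.0025 0.0291] [0.6948 0.009  0.0314] 314.3333333333333 203.38888888888889
top (0
[... 7513 characters left out ...]
221] [0.5263 0.0834 0.1307] 423.73493975903614 224.02409638554218
scene (0.122, 0.14) 109 [0.4861 0.2166 0.1273] [0.4754 0.2081 0.1221] [0.4919 0.2233 0.1308] 522.1926605504588 252.26605504587155
scene (0.028, 0.0315) 119 [ 0.4589 -0.1505  0.0301] [ 0.4398 -0.1727  0.028 ] [ 0.4948 -0.1134  0.0315] 336.1848739495798 212.7058823529412
scene (0.028, 0.0315) 12328 [0.6163 0.0382 0.0304] [ 0.4187 -0.1686  0.028 ] [0.7222 0.2516 0.0315] 363.18624269954574 297.01354639844254
((570.8834838867188, 39.07440185546875), (280.43994140625, 409.17047119140625), 3.828899383544922)
scene (0.028, 0.0315) 1298 [0.4543 0.1416 0.0304] [0.422 0.039 0.028] [0.5158 0.2029 0.0315] 472.557781201849 275.9060092449923
```

Top view: the roller arm's post top is at about (247,337), its pivot knob at (306,212) and the catch at about (414,345). The brush arm is at the left, with its post at (115,371). Scene view: the same layout, roller post top at (423,224). The two views agree on the handle axis to about 1 mm, at (0.518, 0.076). The deck is yawed +3.8°.

Next I'll check the pivot and start the approach. I'll keep the tool's yaw, because its jaw axis then lines up with the pull at the hooked end.

Run:
```python
from h import *
np.set_printoptions(precision=4,suppress=True)
for n,box in(("top",(285,185,330,235)),("scene",(305,270,345,312))):
    d=np.load(f"pics/{n}0.npy"); v,u=np.mgrid[box[1]:box[3],box[0]:box[2]]; W=world(n,u,v,d[v,u]).reshape(-1,3)
    z=W[:,2]; print(n,np.histogram(z,bins=np.arange(.03,.1,.005)))
    k=z>z.max()-.008; c,r=cv2.minEnclosingCircle(W[k,:2].astype(np.float32)*1000); print(c,r,k.sum(),z.max())
h=np.array([.518,.0763]); a=np.radians(158.84)
p=h-.165*np.array([np.cos(a),np.sin(a)]); print("pivot",p)
for r in np.arange(0,.97,.05): 
    q=p+.165*np.array([np.cos(a+r),np.sin(a+r)]); D=q-h; print(round(r,2),q,"tool",D@[.9116,.4112],D@[.4112,-.9116])
```

```text
top (array([1005,   24,   89,  102,   22,  102,   38,  316,    1,    0,    0,
          0,    0,    0]), array([0.03 , 0.035, 0.04 , 0.045, 0.05 , 0.055, 0.06 , 0.065, 0.07 ,
       0.075, 0.08 , 0.085, 0.09 , 0.095, 0.1  ]))
(493.9239501953125, -1.8829644918441772) 9.999999747378752e-05 8 0.7748742751258564
scene (array([879,  68, 100, 101,  74,  96,  47, 164,   0,   0,   0,   0,   0,
         0]), array([0.03 , 0.035, 0.04 , 0.045, 0.05 , 0.055, 0.06 , 0.065, 0.07 ,
       0.075, 0.08 , 0.085, 0.09 , 0.095, 0.1  ]))
(1095.4093017578125, 396.6722412109375) 9.999999747378752e-05 12 0.5069318342228585
pivot [0.6719 0.0167]
0.0 [0.518  0.0763] tool 0.0 0.0
0.05 [0.5152 0.0685] tool -0.005731299734467355 0.00593357646617378
0.1 [0.5128 0.0606] tool -0.011158881614084777 0.012146183106408314
0.15 [0.5108 0.0526] tool -0.01626917951078336 0.018622291639565795
0.2 [0.5092 0.0445] tool -0.0210494203412129 0.025345715167005685
0.25 [0.508  0.0364] tool -0.0254876559927987 0.032299648631400474
0.3 [0.5073 0.0282] tool -0.029572793187800216 0.03946671082062787
0.35 [0.5069 0.0199] tool -0.0332
[... 152 characters left out ...]
6206513682628094
0.5 [ 0.5083 -0.0048] tool -0.04219190153057063 0.0699009264119893
0.55 [ 0.5096 -0.0129] tool -0.04437688214136156 0.0778558611104457
0.6 [ 0.5112 -0.021 ] tool -0.04616155106751548 0.08591005772775383
0.65 [ 0.5133 -0.029 ] tool -0.047541447566154874 0.09404338496691489
0.7 [ 0.5158 -0.0368] tool -0.04851312261466915 0.1022355137455861
0.75 [ 0.5187 -0.0446] tool -0.049074147531475744 0.11046596800819876
0.8 [ 0.5219 -0.0521] tool -0.0492231200464587 0.1187141759054342
0.85 [ 0.5256 -0.0596] tool -0.048959667805913834 0.1269595212131329
0.9 [ 0.5296 -0.0668] tool -0.048284449303239385 0.13518139486211847
0.95 [ 0.5339 -0.0738] tool -0.047199152233045084 0.14335924645013748
```

carry_out(
  steps=[
    [0.02,-0.016,0,0,0],
    [0.045,-0.036,0,0,0],
    [0.073,-0.059,0,0,0],
    [0.101,-0.081,0,0,0],
    [0.129,-0.104,0,0,0],
    [0.157,-0.127,0,0,0],
    [0.185,-0.149,0,0,0],
    [0.213,-0.172,0,0,0],
    [0.241,-0.194,0,0,0],
    [0.269,-0.217,0,0,0],
  ],
)

```text
time: 1.43
tool_pos: [0.3827, -0.1915, 0.2316]
tool_rot: [[0.912, 0.411, 0.001], [0.411, -0.912, -0.001], [0.0, 0.001, -1.0]]
contact_force: [0.2, -0.7, -1.0]
gripper_width: 0.0855
```

Run:
```python
from h import *
np.set_printoptions(precision=4,suppress=True)
for n,box in(("top",(285,185,330,235)),("scene",(305,270,345,312))):
    d=np.load(f"pics/{n}0.npy"); v,u=np.mgrid[box[1]:box[3],box[0]:box[2]]; W=world(n,u,v,d[v,u]).reshape(-1,3)
    z=W[:,2]; k=(z>.0635)&(z<.075); c,r=cv2.minEnclosingCircle(W[k,:2].astype(np.float32)*1000); print(c,r,k.sum(),W[k].mean(0))
```

```text
(671.4345703125, 17.47403907775879) 13.046268463134766 337 [0.671  0.0173 0.067 ]
(672.4951171875, 16.141408920288086) 14.229057312011719 176 [0.673  0.0168 0.0667]
```

carry_out(
  steps=[
    [0.026,-0.021,0,0,0],
    [0.054,-0.044,0,0,0],
    [0.082,-0.066,0,0,0],
    [0.11,-0.089,0,0,0],
    [0.138,-0.111,0,0,0],
    [0.166,-0.134,0,0,0],
    [0.194,-0.157,0,0,0],
    [0.216,-0.174,0,0,0],
    [0.229,-0.185,0,0,0],
    [0.2334,-0.1885,0,0,0],
  ],
)

```text
time: 2.27
tool_pos: [0.519, 0.0787, 0.2315]
tool_rot: [[0.91, 0.414, 0.001], [0.414, -0.91, 0.0], [0.001, 0.001, -1.0]]
contact_force: [-0.4, 0.4, 0.5]
gripper_width: 0.0854
```

The measured pivot, (0.672, 0.017), matches the prediction. Descending over the handle with the gripper open.

carry_out(
  steps=[
    [-0.002,0.002,0.01,0,0],
    [-0.002,0.002,0.028,0,0],
    [-0.002,0.002,0.046,0,0],
    [-0.002,0.002,0.064,0,0],
    [-0.002,0.002,0.082,0,0],
    [-0.002,0.002,0.1,0,0],
    [-0.002,0.002,0.118,0,0],
    [-0.002,0.002,0.133,0,0],
    [-0.002,0.002,0.142,0,0],
    [-0.002,0.002,0.1445,0,0],
  ],
)

```text
time: 3.1
tool_pos: [0.5164, 0.0749, 0.0851]
tool_rot: [[0.911, 0.413, -0.002], [0.413, -0.911, -0.0], [-0.002, -0.001, -1.0]]
contact_force: [0.1, -0.2, 0.1]
gripper_width: 0.0855
```

Run:
```python
from h import *
np.set_printoptions(precision=4,suppress=True)
s=arm.get_state(); print(s["time"],s["tool_pos"],s["contact_force"])
p,d=arm.camera("scene"); cv2.imwrite("pics/scene1.png",cv2.resize(p[150:350,280:560],None,fx=2.5,fy=2.5))
```

```text
3.1 [0.5164 0.0749 0.0851] [ 0.1386 -0.2332  0.0754]
```

View pics/scene1.png

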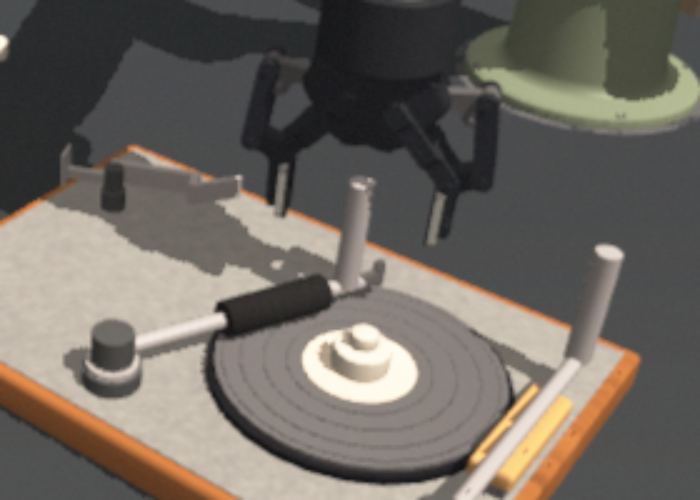

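The roller's post (352,230 in the crop) stands between the open fingers (282,200 and 435,220). The brush arm and record are clear, so I'm closing.

carry_out(
  steps=[
    [0.002,-0.001,0,0,0.3],
    [0.002,-0.001,0,0,0.5],
    [0.002,-0.001,0,0,0.7],
    [0.002,-0.001,0,0,0.8],
    [0.002,-0.001,0,0,0.9],
    [0.002,-0.001,0,0,1],
    [0.002,-0.001,0,0,1],
    [0.002,-0.001,0,0,1],
    [0.002,-0.001,0,0,1],
    [0.002,-0.001,0,0,1],
  ],
  grip_force=50,
)

```text
time: 3.98
tool_pos: [0.519, 0.0763, 0.0862]
tool_rot: [[0.911, 0.412, 0.0], [0.412, -0.911, -0.002], [-0.0, 0.001, -1.0]]
contact_force: [0.3, -4.9, 5.2]
gripper_width: 0.0149
```

Run:
```python
from h import *
np.set_printoptions(precision=4,suppress=True)
s=arm.get_state(); print(s["time"],s["tool_pos"],s["contact_force"],s["gripper_width"])
R=np.array(s["tool_rot"]); h=np.array(s["tool_pos"])[:2]
p=np.array([.672,.0168]); D=h-p; a0=np.arctan2(D[1],D[0]); print(np.hypot(*D),np.degrees(a0))
a=np.radians(158.84); p=h-.165*np.array([np.cos(a),np.sin(a)])
for r in np.arange(.04,.97,.04):
    D=p+.165*np.array([np.cos(a+r),np.sin(a+r)])-h; print(round(r,2),D@R[:2,:2])
```

```text
3.9833 [0.519  0.0763 0.0862] [ 0.3095 -4.8812  5.2285] 0.014857663644807187
0.1641751394912294 158.7639415809592
0.04 [-0.0046  0.0047]
0.08 [-0.009   0.0096]
0.12 [-0.0133  0.0147]
0.16 [-0.0173  0.0199]
0.2 [-0.0211  0.0253]
0.24 [-0.0247  0.0309]
0.28 [-0.028   0.0365]
0.32 [-0.0312  0.0423]
0.36 [-0.0341  0.0483]
0.4 [-0.0367  0.0543]
0.44 [-0.0391  0.0605]
0.48 [-0.0413  0.0667]
0.52 [-0.0432  0.073 ]
0.56 [-0.0449  0.0794]
0.6 [-0.0463  0.0858]
0.64 [-0.0474  0.0923]
0.68 [-0.0483  0.0989]
0.72 [-0.0489  0.1054]
0.76 [-0.0493  0.112 ]
0.8 [-0.0494  0.1186]
0.84 [-0.0492  0.1252]
0.88 [-0.0488  0.1318]
0.92 [-0.0481  0.1384]
0.96 [-0.0471  0.1449]
```

Gripped: opening 15 mm, radius 164 mm, angle 158.8°, all consistent. Drawing along the arc to 0.40 rad.

carry_out(
  steps=[
    [-0.0046,0.0047,0,0,1],
    [-0.009,0.0096,0,0,1],
    [-0.0133,0.0147,0,0,1],
    [-0.0173,0.0199,0,0,1],
    [-0.0211,0.0253,0,0,1],
    [-0.0247,0.0309,0,0,1],
    [-0.028,0.0365,0,0,1],
    [-0.0312,0.0423,0,0,1],
    [-0.0341,0.0483,0,0,1],
    [-0.0367,0.0543,0,0,1],
  ],
)

```text
time: 4.82
tool_pos: [0.5051, 0.0122, 0.0861]
tool_rot: [[0.911, 0.413, -0.004], [0.413, -0.911, 0.001], [-0.004, -0.003, -1.0]]
contact_force: [-5.0, 4.8, 10.1]
gripper_width: 0.0145
```

```bash
cat > st.py <<'E'
from h import *
np.set_printoptions(precision=4,suppress=True)
s=arm.get_state(); print(s["time"],s["tool_pos"],s["contact_force"],s["ft_torque"],s["gripper_width"])
R=np.array(s["tool_rot"]); h=np.array(s["tool_pos"])[:2]
p=np.array([.672,.0168]); D=h-p; a0=np.arctan2(D[1],D[0])%(2*np.pi); a=np.radians(158.84)
print("r",np.hypot(*D),"angle",a0-a)
for r in np.arange(np.ceil((a0-a)/.04)*.04,.97,.04):
    D=p+.165*np.array([np.cos(a+r),np.sin(a+r)])-h; print(round(r,2),D@R[:2,:2])
E
python3 st.py
```

```text
4.8167 [0.5051 0.0122 0.0861] [-4.9674  4.8124 10.1082] [0.9554 0.8924 0.248 ] 0.014510722378795853
r 0.16701264022053725 angle 0.39691948292149837
0.4 [0.0017 0.0012]
0.44 [-0.0008  0.0074]
0.48 [-0.0029  0.0136]
0.52 [-0.0048  0.0199]
0.56 [-0.0065  0.0263]
0.6 [-0.0079  0.0328]
0.64 [-0.0091  0.0393]
0.68 [-0.01    0.0458]
0.72 [-0.0106  0.0524]
0.76 [-0.011  0.059]
0.8 [-0.0111  0.0656]
0.84 [-0.0109  0.0722]
0.88 [-0.0105  0.0787]
0.92 [-0.0098  0.0853]
0.96 [-0.0088  0.0918]
```

carry_out(
  steps=[
    [0.0,0.005,0,0,1],
    [-0.0015,0.0105,0,0,1],
    [-0.003,0.0152,0,0,1],
    [-0.0048,0.0199,0,0,1],
    [-0.0065,0.0263,0,0,1],
    [-0.0079,0.0328,0,0,1],
    [-0.0091,0.0393,0,0,1],
    [-0.0098,0.044,0,0,1],
    [-0.0102,0.048,0,0,1],
    [-0.0105,0.0507,0,0,1],
  ],
)

```text
time: 5.65
tool_pos: [0.5124, -0.0385, 0.0858]
tool_rot: [[0.911, 0.413, -0.011], [0.413, -0.911, 0.002], [-0.01, -0.006, -1.0]]
contact_force: [-9.0, 3.0, 13.0]
gripper_width: 0.0145
```

```bash
python3 st.py
```

```text
5.65 [ 0.5124 -0.0385  0.0858] [-9.0295  3.0314 13.0461] [0.4667 1.7948 0.1583] 0.014461990399703493
r 0.16885547902766107 angle 0.7027293683189897
0.72 [0.0036 0.0032]
0.76 [0.0032 0.0098]
0.8 [0.0031 0.0164]
0.84 [0.0033 0.023 ]
0.88 [0.0037 0.0296]
0.92 [0.0044 0.0361]
0.96 [0.0054 0.0427]
```

carry_out(
  steps=[
    [0.001,0.0015,-0.0005,0,1],
    [0.002,0.004,-0.0005,0,1],
    [0.003,0.0065,-0.0005,0,1],
    [0.0032,0.0098,-0.0005,0,1],
    [0.0032,0.012,-0.0005,0,1],
    [0.0031,0.0142,-0.0005,0,1],
    [0.0031,0.0164,-0.0005,0,1],
    [0.0032,0.0186,-0.0005,0,1],
    [0.0033,0.0208,-0.0005,0,1],
    [0.0033,0.023,-0.0005,0,1],
  ],
)

```text
time: 6.48
tool_pos: [0.5217, -0.0582, 0.0859]
tool_rot: [[0.911, 0.412, -0.017], [0.412, -0.911, 0.002], [-0.015, -0.008, -1.0]]
contact_force: [-6.2, 2.7, 7.8]
gripper_width: 0.0147
```

```bash
python3 st.py
python3 - <<'E'
from h import *
p,d=arm.camera("top"); cv2.imwrite("pics/top2.png",cv2.resize(p[180:420,240:480],None,fx=2.5,fy=2.5))
E
```

```text
6.4833 [ 0.5217 -0.0582  0.0859] [-6.1823  2.7492  7.7509] [0.2482 1.0817 0.0785] 0.014691286452705324
r 0.1679392438795521 angle 0.8319432940347311
0.84 [0.003  0.0012]
0.88 [0.0034 0.0078]
0.92 [0.0041 0.0144]
0.96 [0.0051 0.0209]
```

View pics/top2.png

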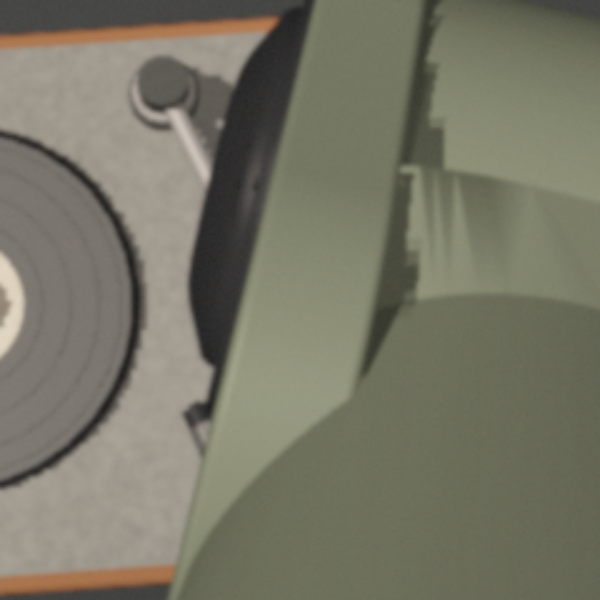

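The top view is hidden by the arm, so I'll use the scene view to check the catch. Drawing on to about 0.90.

carry_out(
  steps=[
    [0.001,0.0012,0,0,1],
    [0.002,0.0028,0,0,1],
    [0.003,0.0044,0,0,1],
    [0.0032,0.006,0,0,1],
    [0.0034,0.0078,0,0,1],
    [0.0036,0.0092,0,0,1],
    [0.0037,0.0105,0,0,1],
    [0.0038,0.0115,0,0,1],
    [0.0038,0.012,0,0,1],
    [0.0038,0.012,0,0,1],
  ],
)

```text
time: 7.37
tool_pos: [0.5265, -0.0682, 0.0857]
tool_rot: [[0.911, 0.412, -0.023], [0.412, -0.911, 0.001], [-0.02, -0.01, -1.0]]
contact_force: [-8.4, 2.3, 12.5]
gripper_width: 0.015
```

```bash
python3 st.py
python3 - <<'E'
from h import *
p,d=arm.camera("scene"); cv2.imwrite("pics/scene3.png",cv2.resize(p[160:300,280:460],None,fx=4,fy=4,interpolation=cv2.INTER_CUBIC))
E
```

```text
7.3667 [ 0.5265 -0.0682  0.0857] [-8.4322  2.2722 12.53  ] [0.2255 1.5276 0.189 ] 0.015000799882529706
r 0.1684591057125345 angle 0.8980854195631118
0.92 [0.0039 0.0032]
0.96 [0.0048 0.0098]
```

View pics/scene3.png

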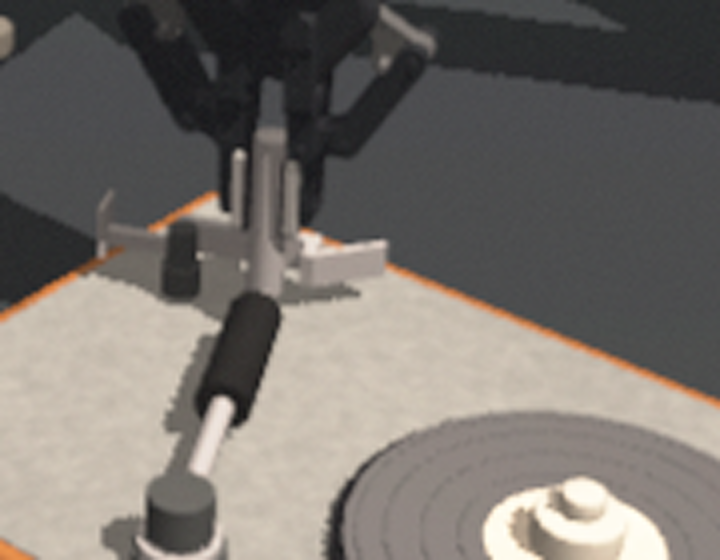

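The post, at (268,150–290 in the crop), has passed the catch's tooth at about (305,265). The lever lies where it was at the start: tab at (105,215), ramp end at (380,258). I'll compare arm angle and catch pose with the first picture.

```bash
cat > chk.py <<'E'
from h import *
from scipy.ndimage import label
import sys
np.set_printoptions(precision=4,suppress=True)
p,d=arm.camera("scene"); cv2.imwrite(sys.argv[1],cv2.resize(p[160:300,280:460],None,fx=4,fy=4,interpolation=cv2.INTER_CUBIC))
pv=np.array([.672,.0168]); d0=np.load("pics/scene0.npy")
def rol(D,im=None):   # black roller centre azimuth: points .085-.14 m from pivot, z .055-.075
    v,u=np.nonzero(D>0); W=world("scene",u,v,D[v,u]); q=W[:,:2]-pv; r=np.hypot(*q.T)
    k=(r>.085)&(r<.14)&(W[:,2]>.058)&(W[:,2]<.075)&(q[:,0]<-.04)
    az=np.arctan2(q[k,1],q[k,0])%(2*np.pi); return np.median(az),k.sum()
print("roller turn",rol(d)[0]-rol(d0)[0],rol(d)[1],rol(d0)[1])
def cat(D):  # free ends of the catch lever
    v,u=np.nonzero(D>0); W=world("scene",u,v,D[v,u])
    k=(W[:,2]>.05)&(W[:,2]<.08)&(W[:,0]>.45)&(W[:,0]<.56)&(W[:,1]<-.04)&(W[:,1]>-.19)
    T=W[k&(W[:,1]<-.125)]; F=W[k&(W[:,1]>-.075)&(W[:,0]<.505)]
    return "tail",len(T),T.mean(0),"ramp",len(F),F.mean(0),np.polyfit(T[:,1],T[:,0],1)
print(cat(d0));print(cat(d))
E
python3 chk.py pics/scene4.png
```

```text
roller turn 0.9259191384285073 233 304
('tail', 118, array([ 0.5411, -0.1403,  0.0584]), 'ramp', 156, array([ 0.4888, -0.0574,  0.0576]), array([-0.6459,  0.4505]))
('tail', 116, array([ 0.5411, -0.1402,  0.0585]), 'ramp', 160, array([ 0.4889, -0.0576,  0.0575]), array([-0.6909,  0.4442]))
```

The catch is closed and the arm is past the tooth. Easing back slowly so the tooth takes the load.

carry_out(
  steps=[
    [0,-0.0005,-0.0002,0,1],
    [-0.0002,-0.001,-0.0004,0,1],
    [-0.0004,-0.0015,-0.0006,0,1],
    [-0.0006,-0.002,-0.0008,0,1],
    [-0.0008,-0.0025,-0.001,0,1],
    [-0.001,-0.003,-0.001,0,1],
    [-0.001,-0.0035,-0.001,0,1],
    [-0.001,-0.004,-0.001,0,1],
    [-0.001,-0.004,-0.001,0,1],
    [-0.001,-0.004,-0.001,0,1],
  ],
)

```text
time: 8.3
tool_pos: [0.524, -0.0638, 0.086]
tool_rot: [[0.911, 0.412, -0.022], [0.412, -0.911, 0.004], [-0.019, -0.013, -1.0]]
contact_force: [3.9, 7.4, -3.7]
gripper_width: 0.0145
```

```bash
python3 st.py; python3 chk.py pics/scene5.png
```

```text
8.3 [ 0.524  -0.0638  0.086 ] [ 3.9306  7.3557 -3.7374] [ 0.9273 -1.0076 -0.1641] 0.014509456391275908
r 0.16852832816465024 angle 0.8681458678631744
0.88 [0.0037 0.0017]
0.92 [0.0044 0.0082]
0.96 [0.0053 0.0148]
roller turn 0.8918835413295363 242 304
('tail', 118, array([ 0.5411, -0.1403,  0.0584]), 'ramp', 156, array([ 0.4888, -0.0574,  0.0576]), array([-0.6459,  0.4505]))
('tail', 115, array([ 0.5417, -0.1406,  0.0585]), 'ramp', 160, array([ 0.4891, -0.0576,  0.0575]), array([-0.6146,  0.4552]))
```

carry_out(
  steps=[
    [0.0002,-0.0003,0,0,1],
    [0.0004,-0.0006,0,0,1],
    [0.0004,-0.0009,0,0,1],
    [0.0004,-0.0012,0,0,1],
    [0.0004,-0.0015,0,0,1],
    [0.0004,-0.0018,0,0,1],
    [0.0004,-0.0021,0,0,1],
    [0.0004,-0.0024,0,0,1],
    [0.0004,-0.0024,0,0,1],
    [0.0004,-0.0024,0,0,1],
  ],
)

```text
time: 9.18
tool_pos: [0.523, -0.0618, 0.0859]
tool_rot: [[0.911, 0.411, -0.023], [0.411, -0.911, 0.004], [-0.02, -0.013, -1.0]]
contact_force: [-1.7, 2.4, 3.2]
gripper_width: 0.0147
```

```bash
python3 st.py
```

```text
9.1833 [ 0.523  -0.0618  0.0859] [-1.6754  2.4104  3.2018] [-0.174   0.2416 -0.3092] 0.014747338254122385
r 0.1684898500743082 angle 0.8545058333759177
0.88 [0.0038 0.004 ]
0.92 [0.0045 0.0105]
0.96 [0.0055 0.0171]
```

The pull on the tool fell from 7.4 to 2.4 N, so the tooth is taking the load. Easing a little more.

carry_out(
  steps=[
    [0,-0.0002,0,0,1],
    [0,-0.0004,0,0,1],
    [0,-0.0006,0,0,1],
    [0,-0.0008,0,0,1],
    [0,-0.0008,0,0,1],
    [0,-0.0008,0,0,1],
    [0,-0.0008,0,0,1],
    [0,-0.0008,0,0,1],
    [0,-0.0008,0,0,1],
    [0,-0.0008,0,0,1],
  ],
)

```text
time: 10.02
tool_pos: [0.5229, -0.0616, 0.0859]
tool_rot: [[0.911, 0.411, -0.023], [0.411, -0.912, 0.003], [-0.02, -0.012, -1.0]]
contact_force: [1.1, -2.9, -0.5]
gripper_width: 0.0147
```

```bash
python3 st.py; python3 chk.py pics/scene6.png
```

```text
10.0167 [ 0.5229 -0.0616  0.0859] [ 1.0618 -2.8739 -0.5069] [-1.1681 -0.307  -0.3832] 0.014686288506519452
r 0.1684653717352041 angle 0.8533917577432804
0.88 [0.0038 0.0042]
0.92 [0.0045 0.0107]
0.96 [0.0055 0.0173]
roller turn 0.8734194951158667 236 304
('tail', 118, array([ 0.5411, -0.1403,  0.0584]), 'ramp', 156, array([ 0.4888, -0.0574,  0.0576]), array([-0.6459,  0.4505]))
('tail', 115, array([ 0.5414, -0.1405,  0.0584]), 'ramp', 158, array([ 0.4893, -0.0575,  0.0573]), array([-0.5966,  0.4575]))
```

View pics/scene6.png

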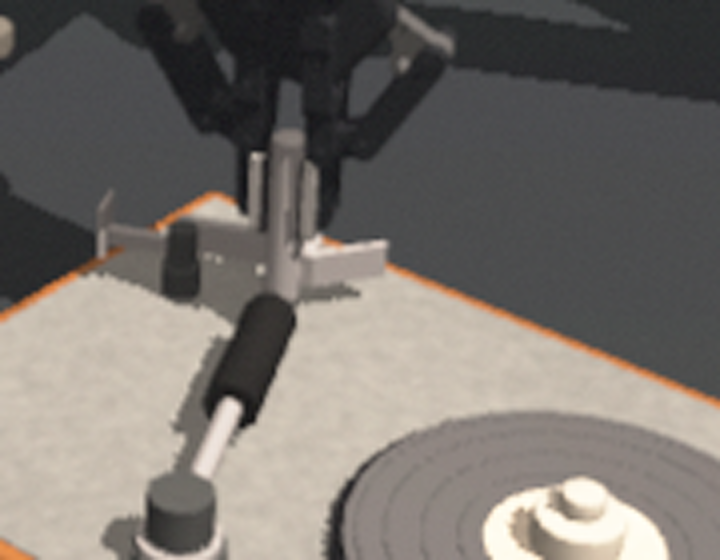

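The force has reversed to −2.9 N with no motion, so the tooth holds the arm at about 0.855. The picture shows the post resting at the tooth (about 300,260) with the lever unmoved. Opening gently.

carry_out(
  steps=[
    [0,0.0002,0,0,0.85],
    [0,0.0003,0,0,0.78],
    [0,0.0003,0,0,0.74],
    [0,0.0003,0,0,0.7],
    [0,0.0003,0,0,0.66],
    [0,0.0003,0,0,0.62],
    [0,0.0003,0,0,0.58],
    [0,0.0003,0,0,0.54],
    [0,0.0003,0,0,0.5],
    [0,0.0003,0,0,0.45],
  ],
  grip_force=20,
)

```text
time: 10.9
tool_pos: [0.5231, -0.0618, 0.086]
tool_rot: [[0.911, 0.411, -0.023], [0.411, -0.912, 0.003], [-0.02, -0.012, -1.0]]
contact_force: [-0.8, -0.5, -0.1]
gripper_width: 0.0467
```

```bash
python3 st.py; python3 chk.py pics/scene7.png
```

```text
10.9 [ 0.5231 -0.0618  0.086 ] [-0.8395 -0.5167 -0.0766] [-0.0379 -0.0248 -0.0116] 0.04673128859809091
r 0.16843273622379326 angle 0.8551031594779541
0.88 [0.0037 0.0039]
0.92 [0.0044 0.0104]
0.96 [0.0054 0.017 ]
roller turn 0.875915913185918 241 304
('tail', 118, array([ 0.5411, -0.1403,  0.0584]), 'ramp', 156, array([ 0.4888, -0.0574,  0.0576]), array([-0.6459,  0.4505]))
('tail', 117, array([ 0.5412, -0.1401,  0.0586]), 'ramp', 159, array([ 0.489 , -0.0577,  0.0576]), array([-0.6819,  0.4457]))
```

Open at 47 mm with no contact, and the arm stays hooked. Lifting straight up.

carry_out(
  steps=[
    [0,0,-0.004,0,0.45],
    [0,0,-0.012,0,0.45],
    [0,0,-0.022,0,0.45],
    [0,0,-0.034,0,0.45],
    [0,0,-0.048,0,0.45],
    [0,0,-0.064,0,0.45],
    [0,0,-0.08,0,0.45],
    [0,0,-0.096,0,0.45],
    [0,0,-0.108,0,0.45],
    [0,0,-0.114,0,0.45],
  ],
)

```text
time: 11.78
tool_pos: [0.5268, -0.0625, 0.2028]
tool_rot: [[0.911, 0.411, -0.019], [0.411, -0.912, 0.002], [-0.017, -0.009, -1.0]]
contact_force: [0.1, 0.3, 0.7]
gripper_width: 0.0472
```

```bash
python3 st.py; python3 chk.py pics/scene8.png
python3 - <<'E'
from h import *
np.set_printoptions(precision=4,suppress=True)
p,d=arm.camera("scene")
for r in arm.trace("record","scene")[:2]: print(r["score"],r["uv"])
d0=np.load("pics/scene0.npy")
for D in(d0,d):   # white spindle cap, z .055-.067
    v,u=np.nonzero(D>0); W=world("scene",u,v,D[v,u]); k=(W[:,2]>.055)&(W[:,2]<.068)&(np.hypot(W[:,0]-.565,W[:,1]-.12)<.03); print(k.sum(),W[k].mean(0))
    k=(W[:,2]>.122)&(W[:,2]<.135)&(W[:,0]>.45)&(W[:,0]<.56)&(W[:,1]<.1)&(W[:,1]>-.1); print("post",k.sum(),(W[k].min(0)+W[k].max(0))/2)
E
```

```text
11.7833 [ 0.5268 -0.0625  0.2028] [0.0779 0.2542 0.6716] [ 0.0256 -0.0245 -0.064 ] 0.04717645666632861
r 0.16541312892111243 angle 0.8689744317205848
0.88 [0.0006 0.0018]
0.92 [0.0013 0.0083]
0.96 [0.0022 0.0149]
roller turn 0.880402717295008 240 304
('tail', 118, array([ 0.5411, -0.1403,  0.0584]), 'ramp', 156, array([ 0.4888, -0.0574,  0.0576]), array([-0.6459,  0.4505]))
('tail', 117, array([ 0.5414, -0.1405,  0.0584]), 'ramp', 160, array([ 0.4892, -0.0575,  0.0575]), array([-0.6345,  0.4522]))
0.87 [422.2, 299.0]
167 [0.5677 0.1208 0.0602]
post 83 [0.5181 0.0757 0.1264]
166 [0.5671 0.1207 0.0601]
post 69 [ 0.5262 -0.0596  0.1268]
```

View pics/scene8.png

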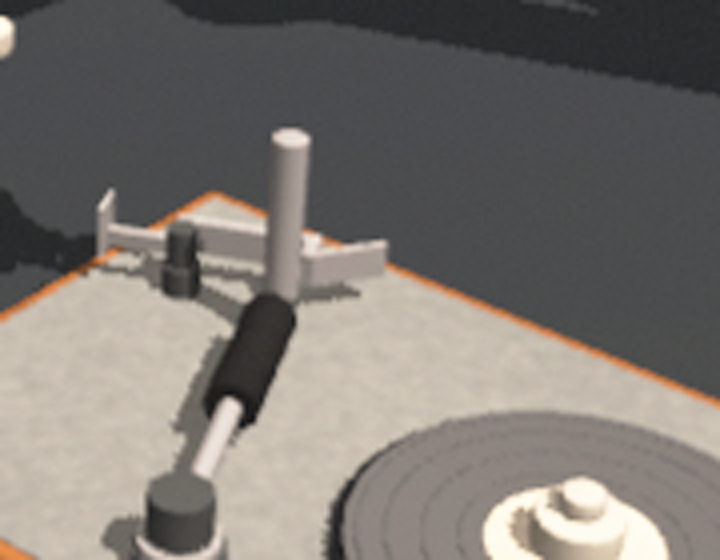

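The gripper is clear of everything, with its tips about 70 mm above the post. The post is at (0.526, −0.060), or 0.855 rad, exactly the hooked place. The catch is closed and the spindle cap has moved less than 1 mm. Handing in.

```bash
python3 -c "
from cell import arm
print(arm.job_done())"
```

```text
the job is handed in; nothing more can be done
None
```

The roller arm is cocked on its catch and let go, and I handed the job in at about 12 s of the 29 s. I took it by its upright post, drew it along its arc to about 0.90 rad, and eased it back until the tooth took the load. Then I opened the gripper gently and lifted clear.

**Last checks:**
- **Roller arm:** the freed post stands at (0.526, −0.060), about 0.855 rad.
- **Catch:** its lever lies where it was at the start, to within about 0.5 mm, so it is closed.
- **Record:** its spindle cap moved less than 1 mm.
- **Gripper:** it hangs clear above the post, with almost no force on the wrist (under 1 N).

**Disagreements:**
- **Arm angle:** a cruder estimate from the roller's visible surface read 0.88 rad instead of 0.855. It is biased by the viewing side, and both values are within 0.81–0.90.
- **Tool radius:** while gripped, the tool read 168 mm from the pivot instead of 165 mm, with about 1° of tilt. After release, the post's position fitted the 165 mm circle.
- **Top camera:** the robot blocked its view during the pull, so I judged the hooking from the scene camera and the wrist force.

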